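# Load and start the bottle shaker

### The job

Get the bottle shaker going: first take the putty tube out of its rails and lay it in the shallow blue tray; then turn the bottle tray end for end and slide it, blue nose first, into the guide rails until it is fully home. Next stand every bottle that is waiting on the green cutting mat (up to four: red-capped jar, blue-capped bottle, brown bottle, beige bottle) upright in a cell of the docked tray, one to a cell. Last, twist the spring-return start knob clockwise to its stop and let it spring back; leave the tray home with its bottles upright, and leave the other things on the worktop alone.

Things in the scene. Friction and masses are not known exactly. Their poses are not given: they have to be found in the camera images.
- shaker: Grey bottle shaker, fixed. Origin: worktop level, under the centre of the tray when home; the tray slides in along +x, z up. Deck x -130 to 95, y -89 to 89 mm, top 12 mm up; the first 46 mm is open, before the rails. Drive housing behind the bay, x 89 to 119 mm, 62 mm high. Control box with the knob on the -y side: x -20 to 70, y -139 to -89 mm, 44 mm high
- bay_home (a point): Where the tray's origin lies when it is fully home (on the deck; shaker axes). Two channel rails, x -84 to 88 mm from here: inner faces y +-71 mm, lips reaching in to y +-63 mm, their undersides 11 mm and the rail tops 20 mm above the deck
- bay_mouth (a point): Middle of the front ends of the rails, on the deck; the tray's front plate meets the rail ends here when home. The first 30 mm of the rails is a flared blue mouth without lips, 156 mm wide inside at the front
- tray: White bottle tray, 0.35 kg. Origin: centre of its underside; +x: blue nose (x = 84 mm), the only end the rails accept; -x: orange front plate (x -90 to -84 mm, 168 wide, 31 high), too wide for the rails, stops on the rail ends. Floor 7 mm thick, 136 wide (nose 120), runs under the lips. Walls 25 mm high, 120 over the outside. At the start its nose points roughly at the robot, the wrong way round
- tray_nose (a point): Middle of the tip of the blue nose (tray x = 84 mm, half-way up the floor)
- tray_handle (a point): Centre of the orange square grip on a stalk over the middle of the tray: 26 x 26 mm with sides along tray x and y, 36 to 62 mm above the tray's underside; can be gripped across x or y. The cell walls (25 mm high) begin 28 mm from its middle along x
- cell0 (a point): Centre of a cell's floor (cell 48 x 48 mm inside), tray x +56, y +32 mm, 7 mm above the tray's underside
- cell1 (a point): Centre of a cell's floor, tray x +56, y -32 mm
- cell2 (a point): Centre of a cell's floor, tray x -56, y +32 mm
- cell3 (a point): Centre of a cell's floor, tray x -56, y -32 mm
- blue_tray: Shallow open blue tray, fixed, 130 x 120 mm, rim 16 mm above the worktop, with a rib as high along the middle of its 130 mm side, leaving two halves 58 x 126 mm; floor about 5 mm up, with a few bits 4 mm high glued to it. Origin: middle of its underside; its 130 mm side runs along its own x axis turned 8 degrees clockwise
- putty_tube: Half-used orange putty tube with a dark cap, 34 x 101 x 21 mm (x, y, z), lying flat in the shaker's bay at the start, roughly along the rails. Origin: centre of its underside, long axis y; 45 g
- pigment_jar: Red-capped pigment jar, 35 mm diameter, 70 mm tall. Origin: centre of its foot, z up its axis. Starts on the 3 mm green cutting mat. May be absent
- blue_thinner: Blue-capped pale bottle, 38 mm diameter, 90 mm tall. Origin: centre of its foot. May be absent
- brown_spirit: Brown bottle with white cap, 39 mm diameter, 100 mm tall. Origin: centre of its foot. May be absent
- varnish: Slim beige bottle with a pale cap, 29 mm diameter, 74 mm tall. Origin: centre of its foot. May be absent
- start_knob (a joint): Spring-return start knob on the control box: 0 at rest, grows as it is turned clockwise seen from above, stop at 1.2 rad (69 degrees); the spring takes 0.1 N m at the stop and turns it back to 0 when released
- knob_grip (a point): On the knob's axis, 23 mm above the control box: middle of the black grip bar, 46 mm long, 12 mm thick, 28 mm high (from 50 to 79 mm above the worktop). The point's x axis runs along the bar and turns with it; at rest the bar lies along the rails (shaker x)
- magnifier_lamp: Fixed magnifier lamp, an obstacle for the gripper: origin at its foot; its ring head, 115 mm across, hangs 230 to 300 mm above the worktop with its centre at y = -48 mm in the lamp's own frame; the neck rises at x 4, y 80 mm in that frame
- toothpick_tin: Bystander: red printed tin of toothpicks, 42 mm diameter, 66 mm tall; leave alone
- spare_tape: Bystander: roll of cream masking tape lying flat, 44 mm diameter, 30 mm high; leave alone
- parts_case: Bystander: flat clear case of small parts, 62 x 87 x 26 mm; leave alone
Mind the look-alikes: they are no part of the job. What is shaped like the brown_spirit but yellow is not meant.

How it is judged:
On the way, in this order (a step that is already met when the one before it is completed fails the run):
1. the putty tube lies in the shallow blue tray (horizontal distance between putty_tube and blue_tray below 0.05 m and height (world z) of putty_tube below 0.03 m), for 0.2 s.
2. the tray is fully home in the rails, blue nose first (x of tray_nose in the frame of shaker above 0.079 m and y of tray_nose in the frame of shaker between -0.008 and 0.008 m and z of tray in the frame of shaker between 0.005 and 0.019 m), for 0.2 s.
3. every bottle stands upright in a cell of the docked tray, let go (all of step 2 and x of pigment_jar in the frame of tray between -0.075 and 0.075 m and y of pigment_jar in the frame of tray between -0.055 and 0.055 m and z of pigment_jar in the frame of tray between 0 and 0.014 m and angle between each of pigment_jar, blue_thinner, brown_spirit, varnish's own z axis and vertical below 0.2 rad and x of blue_thinner in the frame of tray between -0.075 and 0.075 m and y of blue_thinner in the frame of tray between -0.055 and 0.055 m and z of blue_thinner in the frame of tray between 0 and 0.014 m and x of brown_spirit in the frame of tray between -0.075 and 0.075 m and y of brown_spirit in the frame of tray between -0.055 and 0.055 m and z of brown_spirit in the frame of tray between 0 and 0.014 m and x of varnish in the frame of tray between -0.075 and 0.075 m and y of varnish in the frame of tray between -0.055 and 0.055 m and z of varnish in the frame of tray between 0 and 0.014 m and contact force between the fingers and pigment_jar below 0.05 N and contact force between the fingers and blue_thinner below 0.05 N and contact force between the fingers and brown_spirit below 0.05 N and contact force between the fingers and varnish below 0.05 N), for 0.2 s.
4. with the loaded tray home, the knob is twisted to its stop (all of step 2 and x of pigment_jar in the frame of tray between -0.075 and 0.075 m and y of pigment_jar in the frame of tray between -0.055 and 0.055 m and z of pigment_jar in the frame of tray between 0 and 0.014 m and angle between each of pigment_jar, blue_thinner, brown_spirit, varnish's own z axis and vertical below 0.2 rad and x of blue_thinner in the frame of tray between -0.075 and 0.075 m and y of blue_thinner in the frame of tray between -0.055 and 0.055 m and z of blue_thinner in the frame of tray between 0 and 0.014 m and x of brown_spirit in the frame of tray between -0.075 and 0.075 m and y of brown_spirit in the frame of tray between -0.055 and 0.055 m and z of brown_spirit in the frame of tray between 0 and 0.014 m and x of varnish in the frame of tray between -0.075 and 0.075 m and y of varnish in the frame of tray between -0.055 and 0.055 m and z of varnish in the frame of tray between 0 and 0.014 m and value of joint start_knob above 1.08 rad), for 0.1 s.
At the end, for the whole second after the job is handed in: Tray home nose first (front plate within 5 mm of the rail ends), each present bottle upright within 0.2 rad in a cell, putty tube lying in the blue tray (centre within 50 mm of its centre), knob twisted past 1.08 rad after loading and back under 0.1, all at rest (all of step 1 and all of step 2 and x of pigment_jar in the frame of tray between -0.075 and 0.075 m and y of pigment_jar in the frame of tray between -0.055 and 0.055 m and z of pigment_jar in the frame of tray between 0 and 0.014 m and angle between each of pigment_jar, blue_thinner, brown_spirit, varnish's own z axis and vertical below 0.2 rad and x of blue_thinner in the frame of tray between -0.075 and 0.075 m and y of blue_thinner in the frame of tray between -0.055 and 0.055 m and z of blue_thinner in the frame of tray between 0 and 0.014 m and x of brown_spirit in the frame of tray between -0.075 and 0.075 m and y of brown_spirit in the frame of tray between -0.055 and 0.055 m and z of brown_spirit in the frame of tray between 0 and 0.014 m and x of varnish in the frame of tray between -0.075 and 0.075 m and y of varnish in the frame of tray between -0.055 and 0.055 m and z of varnish in the frame of tray between 0 and 0.014 m and linear speed of each of pigment_jar, blue_thinner, brown_spirit, varnish, tray, putty_tube below 0.02 m/s and value of joint start_knob below 0.1 rad); the robot touches nothing.
It fails at once if a bystander (tin, tape roll, parts case) is displaced by more than 4 cm (distance of any of toothpick_tin, spare_tape, parts_case from where it was at the start of the episode above 0.04 m).
Of pigment_jar, blue_thinner, brown_spirit, varnish only 2 to 4 are there at a start; the rules pass over those that are not, and their reading is None.
At some moment in a run one of tray, putty_tube may be knocked a few centimetres aside while the robot is not near it.
Once in a run the grip may slacken for a moment while it holds something.
It also fails if it takes over 210 s, if anything falls off the work surface, if the arm or the gripper's body presses on something with over 40 N, if the wrist force passes 120 N, or if a joint passes its speed limit or range.

### The arm

A 6-joint arm with a two-finger parallel gripper is mounted at the origin on a cart in front of the work surface, level with it; the furniture and walls round the work are solid. World frame = base frame: x ahead of the robot, y to its left, z up, the work surface at z = 0. Lengths are in m, angles in rad, forces in N, time in s.
With the tool pointing down it reaches from about 0.3 to 0.825 m from the base axis. Payload 5.4 kg.
Tool frame: the origin (TCP) lies at the very end of the fingers, on their centre line; the grasp point (between the pads) lies 19 mm behind it; z points along the fingers, y is the line along which they close (so a half turn about z gives the same grasp; the last joint's range is limited). The gripper opens to 92 mm and grips with 3 to 60 N. Pads are 20 mm wide; open, the fingers measure 128 mm over their backs; the gripper's body (75 mm by 189 mm) begins 69 mm behind the grasp point.
Start: joints at [-1.536, 0.158, 1.597, -0, 1.386, -0.21], TCP at [0.139, -0.558, 0.215] pointing down, gripper open.
Joint ranges: [-2.91, 2.91], [-0.94, 2.29], [0.18, 2.7], [-1.29, 4.43], [0.17, 2.64], [-3, 3]. Speed limits (rad/s): [2.57, 2.57, 3.14, 3.14, 3.14, 3.14].

### API

Orientations are given as a rotation vector (axis times angle).
In Python, from workcell import bot gives the robot as it stands. Calls block until the motion is done:
- bot.goto(position, orientation): joint-space move of the TCP to a pose.
- bot.line_to(position, rot=None, max_speed=0.15): straight line of the TCP; rot=None keeps the orientation; max_speed is the mean speed in m/s.
- bot.set_joints(angles): joint-space move.
- bot.set_gripper(opening, newtons=None): opening from 0.0 (shut) to 1.0 (fully open); newtons is the grip in N (None keeps the last); returns when the fingers have stopped.
- bot.hold(seconds).
- bot.inverse_kinematics(position, orientation): joint angles nearest the present ones, or None.
- bot.read_camera(name): name is "scene" or "top" or "wrist"; returns a dict with "pixels" (480x640x3 uint8, blue, green, red), "fx", "fy", "cx", "cy" (pixels), "k1" (the pictures are not rectified: a ray, as slopes to the right and down, at radius r is drawn at 1 + k1 r^2 times it, then the intrinsics apply), "R" (3x3) and "t" (3): a world point X has camera coordinates R X + t. Camera axes: x right, y down, z forward; pixel columns grow to the right and rows downward; lengths in m; the calibration is good to about 2 mm. A picture is of the moment at which its call begins. There is no depth.
A pose or a line that the arm cannot do raises bot.MotionError and nothing moves.
- bot.job_done(): hands the job in; it is judged then, once.
Readings, each from a call of its own:
- bot.current_clock(): time.
- bot.current_joints(): joint angles.
- bot.current_joint_vel(): joint speeds.
- bot.current_effort(): joint torques, N m.
- bot.current_ee_pos(): TCP position.
- bot.current_tool_rot(): TCP orientation.
- bot.current_contact_force(): force on the tool from outside, world axes, zero at the start.
- bot.current_ft_torque(): the same for the moment, N m.
- bot.current_opening(): opening from 0.0 (shut) to 1.0 (fully open).
- bot.current_grip_force(): force on a finger pad.
Only numpy, scipy, OpenCV 4.12 (cv2) and the standard library are available. Lean on these libraries where they do the work, as an engineer would, in place of code of your own. Each camera call takes 0.05 s, during which the arm holds its last target. There are 200 camera calls.

## Working session

There is one attempt and no reset: what is moved stays moved. The work goes in short steps, each a Python script; the robot and the scene stay as the last script left them, time stands still between calls to the robot, and variables do not carry over. Pictures are saved under pics/ and viewed, at most 16 in all, crops included, and the job is handed in when it is done.

```bash
ls; mkdir -p pics; cat > h.py <<'E'
from workcell import bot
import numpy as np, cv2
from scipy.spatial.transform import Rotation as Ro
def cam(n): 
    return bot.read_camera(n)
def ray(c,u,v):
    K=np.array([[c["fx"],0,c["cx"]],[0,c["fy"],c["cy"]],[0,0,1.]])
    x=(u-c["cx"])/c["fx"]; y=(v-c["cy"])/c["fy"]
    rd=np.hypot(x,y); r=rd
    for _ in range(30): r=rd/(1+c["k1"]*r*r)
    s=r/rd if rd>0 else 1
    R=np.array(c["R"]);t=np.array(c["t"])
    return -R.T@t, R.T@np.array([x*s,y*s,1])
def onz(c,u,v,z):
    o,d=ray(c,u,v); return o+d*(z-o[2])/d[2]
def proj(c,X):
    p=np.array(c["R"])@np.array(X)+np.array(c["t"]); x,y=p[:2]/p[2]; k=1+c["k1"]*(x*x+y*y)
    return np.array([c["fx"]*x*k+c["cx"],c["fy"]*y*k+c["cy"]])
def down(yaw):  # tool y axis (closing line) at angle yaw+90deg; tool x at yaw, z down
    return (Ro.from_euler('z',yaw)*Ro.from_rotvec([np.pi,0,0])).as_rotvec()
E
python3 - <<'E'
from h import *
for n in ("scene","top","wrist"):
    c=cam(n); cv2.imwrite(f"pics/{n}0.png",c["pixels"]); o,d=ray(c,320,240); print(n,o.round(3),d.round(3),c["fx"],c["k1"])
print(bot.current_tool_rot(), Ro.from_rotvec(bot.current_tool_rot()).as_matrix().round(3).tolist())
E
```

```text
pics
scene [-0.57  -0.252  0.605] [ 0.904  0.079 -0.421] 516.5377271201363 -0.12094032434549129
top [ 0.304 -0.164  1.046] [ 0.159  0.028 -0.987] 539.1614062364301 0.054315741519777125
wrist [ 0.218 -0.536  0.383] [-0.272 -0.07  -0.96 ] 419.92837535829665 -0.05841376310508064
[-3.11665553e+00 -3.83375552e-01 -2.03335735e-04] [[0.97, 0.242, -0.0], [0.242, -0.97, 0.001], [0.0, -0.001, -1.0]]
```

View pics/top0.png

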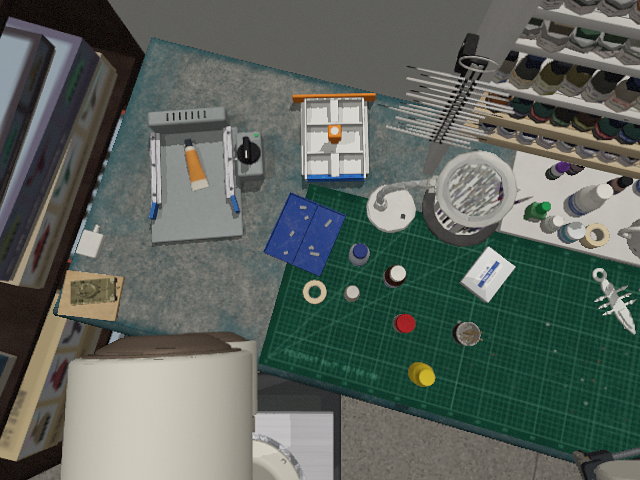

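View pics/scene0.png

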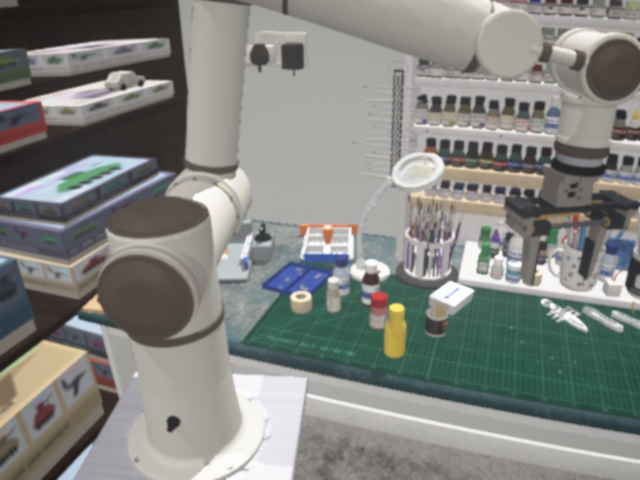

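The top view shows all four bottles: blue cap (359,253), brown with white cap (396,275), beige (352,293) and red cap (405,323). The tape is at (315,292), the tin at (467,333), the case at (487,274) and the yellow look-alike at (423,374). The tray is at (335,135) with its blue nose near the robot, and the blue tray is at (305,235). The shaker bay is at (195,180) with the tube in it, the knob is at (248,150), and the lamp foot is at (390,208) with its head at (475,190). The scene view agrees with this.

```bash
python3 - <<'E'
from h import *
c=cam("top")
P={"deckFL":(153,242,.012),"deckFR":(242,236,.012),"houseBL":(150,110,.062),"houseBR":(226,106,.062),"houseFL":(150,124,.062),"houseFR":(226,121,.062),
"tubecap":(188,141,.022),"tubeend":(201,190,.02),"knob":(248,150,.079),"handle":(335,131,.062),"noseL":(303,178,.004),"noseR":(366,177,.004),"plateL":(292,96,.031),"plateR":(376,96,.031),
"blue1":(292,193,.016),"blue2":(345,212,.016),"blue3":(320,277,.016),"blue4":(264,252,.016),
"bluecap":(359,248,.09),"brown":(398,272,.1),"beige":(352,291,.074),"red":(405,322,.07),"yellow":(424,372,.1),"tin":(467,333,.06),"tape":(315,292,.03),"case":(487,274,.026),
"lampfoot":(391,208,.01),"head":(476,190,.27),"neck":(380,198,.1)}
for k,(u,v,z) in P.items(): print(k,onz(c,u,v,z).round(3)[:2])
E
```

```text
deckFL [0.467 0.189]
deckFR [0.479 0.017]
houseBL [0.717 0.193]
houseBR [0.725 0.047]
houseFL [0.688 0.191]
houseFR [0.695 0.046]
tubecap [0.669 0.128]
tubeend [0.569 0.099]
knob [ 0.631 -0.001]
handle [ 0.674 -0.164]
noseL [ 0.598 -0.1  ]
noseR [ 0.6   -0.226]
plateL [ 0.76  -0.078]
plateR [ 0.759 -0.246]
blue1 [ 0.564 -0.08 ]
blue2 [ 0.526 -0.184]
blue3 [ 0.399 -0.136]
blue4 [ 0.447 -0.027]
bluecap [ 0.444 -0.207]
brown [ 0.4   -0.275]
beige [ 0.368 -0.195]
red [ 0.314 -0.288]
yellow [ 0.232 -0.314]
tin [ 0.296 -0.399]
tape [ 0.369 -0.127]
case [ 0.404 -0.449]
lampfoot [ 0.535 -0.274]
head [ 0.504 -0.372]
neck [ 0.533 -0.245]
```

```bash
python3 - <<'E'
from h import *
import pickle
bot.set_joints([-1.536,-0.2,1.597,0,1.744,-0.21]); print(np.round(bot.current_ee_pos(),3))
out={}
for n,p in (("bot",(0.34,-0.22,0.30)),("shk",(0.54,0.09,0.30)),("tray",(0.62,-0.13,0.32))):
    bot.goto(p,down(0)); c=cam("wrist"); out[n]=c; cv2.imwrite(f"pics/w_{n}.png",c["pixels"]); print(n,np.round(bot.current_ee_pos(),3),bot.current_clock())
pickle.dump(out,open("w.pkl","wb"))
E
```

```text
[ 0.135 -0.439  0.395]
bot [ 0.34  -0.221  0.3  ] 2.325
shk [0.54  0.089 0.3  ] 3.7583
tray [ 0.62  -0.128  0.32 ] 4.7417
```

View pics/w_shk.png

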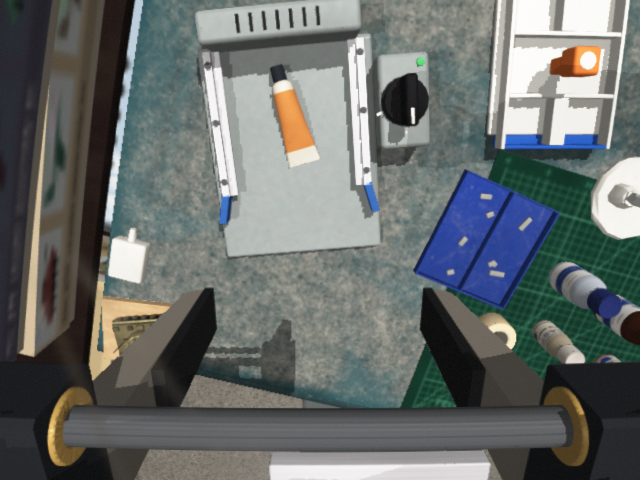

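View pics/w_tray.png

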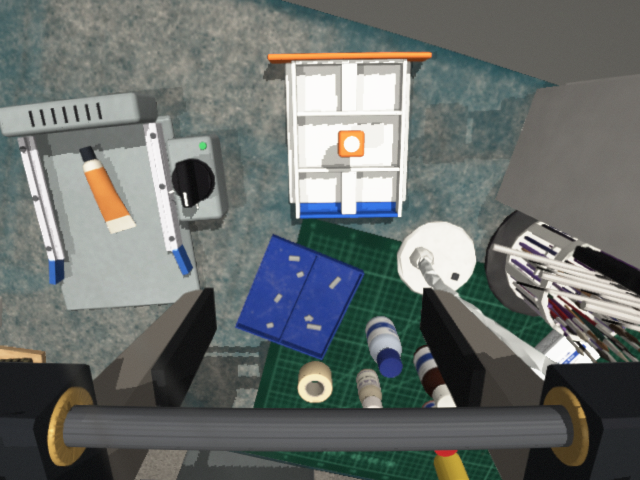

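View pics/w_bot.png

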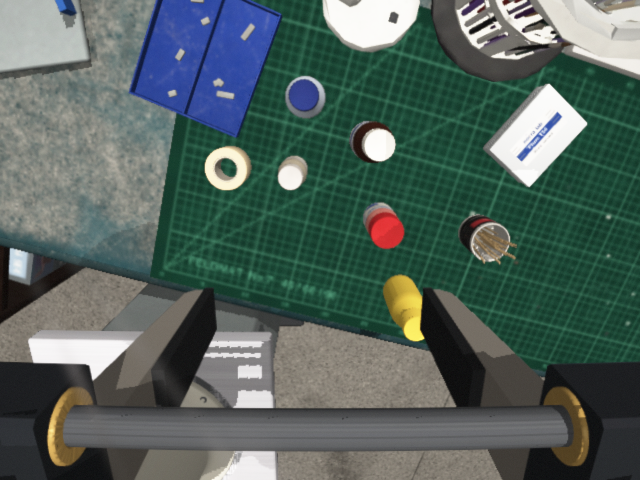

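The wrist views show the deck front corners at (228,257) and (380,246), the rail screws, and the tube from (278,72) to (303,160). They also show the tray handle top at (351,143), the plate ends at (269,57) and (431,56), the nose corners at (301,217) and (402,216), and the blue tray corners. The bottle caps are at (306,95), (378,143), (292,174) and (387,230).

```bash
python3 - <<'E'
from h import *
import pickle
W=pickle.load(open("w.pkl","rb"))
c=W["shk"]
g=lambda u,v,z:onz(c,u,v,z).round(4)[:2]
for L,R in (((209,65),(360,52)),((216,122),(363,111)),((224,182),(367,171))):
    a,b=g(*L,.032),g(*R,.032); d=a-b; print("rail",a,b,"mid",(a+b)/2,"sep",np.hypot(*d).round(4),"yaw",np.arctan2(-d[0],d[1]).round(4))
a,b=g(228,257,.012),g(380,246,.012);d=a-b;print("deck",(a+b)/2,np.hypot(*d),np.arctan2(-d[0],d[1]))
print("knobbar",g(411,78,.079),g(412,122,.079))
def blob(c,lo,hi,z,roi=None,big=True):
    m=cv2.inRange(cv2.cvtColor(c["pixels"],cv2.COLOR_BGR2HSV),lo,hi)
    if roi: 
        k=np.zeros_like(m);k[roi[1]:roi[3],roi[0]:roi[2]]=1;m*=k
    n,l,s,ce=cv2.connectedComponentsWithStats(m);i=1+np.argmax(s[1:,4])
    cn=max(cv2.findContours((l==i).astype(np.uint8),0,1)[0],key=cv2.contourArea)
    r=cv2.minAreaRect(cn); pts=np.array([onz(c,*p,z)[:2] for p in cv2.boxPoints(r)])
    print("  px",r[0],s[i,4],"ctr",onz(c,*r[0],z).round(4)[:2],"box",pts.round(4).tolist()); return pts
print("tube"); blob(c,(5,120,120),(20,255,255),.028,(250,50,340,180)); print(g(278,68,.024),g(304,163,.024))
c=W["tray"]
print("tube2"); blob(c,(5,120,120),(20,255,255),.028,(60,130,150,250)); 
print("handle"); blob(c,(3,150,150),(20,255,255),.062,(330,120,375,165))
print("plate"); blob(c,(3,120,120),(20,255,255),.031,(250,40,450,75))
print("nose",g(301,217,.0),g(402,216,.0)); print("plate ends",g(269,57,.031),g(431,56,.031))
print("bluetray"); blob(c,(105,120,50),(130,255,255),.012,(230,230,370,365)); print("corners",[g(*p,.016).tolist() for p in((274,236),(362,271),(321,357),(236,325))])
print("neck foot",g(420,255,.01))
c=W["bot"]
for n,lo,hi,z,roi in (("blue",(105,100,50),(130,255,255),.09,(284,72,330,120)),("brown",(0,0,170),(180,60,255),.1,(355,120,400,165)),("beige",(0,0,150),(40,80,255),.074,(275,160,310,195)),("red",(0,180,120),(8,255,255),.07,(360,205,410,255))):
    print(n);blob(c,lo,hi,z,roi)
E
```

```text
rail [0.6714 0.197 ] [0.6827 0.0496] mid [0.67705 0.1233 ] sep 0.1478 yaw 0.0765
rail [0.6171 0.1934] [0.6274 0.0453] mid [0.62225 0.11935] sep 0.1485 yaw 0.0694
rail [0.5562 0.1889] [0.5675 0.0395] mid [0.56185 0.1142 ] sep 0.1498 yaw 0.0755
deck [0.4732  0.10695] 0.17519797373257487 0.0754148024036396
knobbar [0.655  0.0086] [0.6174 0.0056]
tube
  px (291.5046081542969, 119.8486328125) 1487 ctr [0.6188 0.1172] box [[0.6426, 0.1394], [0.6504, 0.1114], [0.5943, 0.0945], [0.5859, 0.1233]]
[0.6689 0.1301] [0.5748 0.1051]
tube2
  px (105.20001220703125, 193.90000915527344) 1170 ctr [0.6193 0.113 ] box [[0.6419, 0.1367], [0.6534, 0.1106], [0.5962, 0.089], [0.5838, 0.1157]]
handle
  px (350.5, 143.5) 391 ctr [ 0.6758 -0.1594] box [[0.6878, -0.1468], [0.6879, -0.1715], [0.6635, -0.1723], [0.6634, -0.1471]]
plate
  px (349.0086364746094, 55.588104248046875) 1105 ctr [ 0.7618 -0.1584] box [[0.7641, -0.075], [0.7672, -0.2418], [0.7604, -0.2423], [0.7573, -0.0749]]
nose [ 0.5859 -0.1067] [ 0.5874 -0.2277]
plate ends [ 0.7605 -0.077 ] [ 0.7623 -0.2421]
bluetray
  px (299.8604431152344, 298.6551818847656) 9173 ctr [ 0.4849 -0.1048] box [[0.4457, -0.0215], [0.569, -0.0733], [0.5222, -0.1842], [0.3916, -0.1395]]
corners [[0.5667, -0.0755], [0.5232, -0.1802], [0.4047, -0.1313], [0.4502, -0.0241]]
neck foot [ 0.5416 -0.2503]
blue
  px (303.5, 95.0) 730 ctr [ 0.4394 -0.2065] box [[0.4516, -0.1942], [0.4516, -0.2189], [0.4269, -0.2189], [0.427, -0.1938]]
brown
  px (379.5, 144.5) 812 ctr [ 0.3983 -0.2719] box [[0.4113, -0.2582], [0.4114, -0.2847], [0.3852, -0.286], [0.3851, -0.259]]
beige
  px (291.5, 174.5) 672 ctr [ 0.369  -0.1941] box [[0.3825, -0.1817], [0.3824, -0.2068], [0.3552, -0.2066], [0.3552, -0.181]]
red
  px (386.5, 230.0) 650 ctr [ 0.314  -0.2865] box [[0.3311, -0.2696], [0.3312, -0.3018], [0.2965, -0.3038], [0.2964, -0.2708]]
```

```bash
cat >> h.py <<'E'
SO=np.array([.603,.117]); SY=.0755
def shk(x,y,z=0):
    c,s=np.cos(SY),np.sin(SY); return np.array([SO[0]+c*x-s*y,SO[1]+s*x+c*y,z])
def st(m=""):
    print(m,np.round(bot.current_ee_pos(),4),"open",round(bot.current_opening()*92,1),"grip",round(bot.current_grip_force(),1),"F",np.round(bot.current_contact_force(),1),"t",round(bot.current_clock(),1))
E
python3 - <<'E'
from h import *
bot.set_gripper(.62,25)
bot.goto((.620,.1155,.12),down(.29)); bot.line_to((.620,.1155,.018)); st("at")
bot.set_gripper(0,25); st("closed")
bot.line_to((.620,.1155,.11)); st("up")
bot.goto((.4975,-.075,.11),down(-.415)); st("over")
c=cam("wrist"); cv2.imwrite("pics/w_tube.png",c["pixels"])
c=cam("top"); cv2.imwrite("pics/t1.png",c["pixels"])
E
```

```text
at [0.6211 0.1153 0.0192] open 57.2 grip 0.0 F [ 0.6 -0.3 -0.2] t 7.5
closed [0.6202 0.1155 0.0182] open 25.6 grip 23.0 F [ 0.9 -1.2  0.1] t 8.0
up [0.6191 0.1155 0.1088] open 25.5 grip 22.7 F [ 0.2 -0.1 -1. ] t 8.8
over [ 0.498  -0.0745  0.1099] open 25.6 grip 22.7 F [-0.4  0.1 -0. ] t 9.7
```

View pics/w_tube.png

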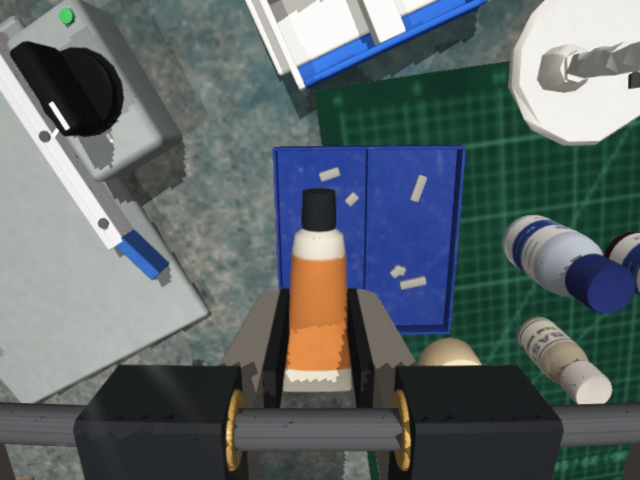

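The tube is held square, at px (318,190)–(318,385), along the left half of the blue tray. I'll lower and release it, then re-check the tray handle.

```bash
python3 - <<'E'
from h import *
import pickle
bot.line_to((.4975,-.075,.0195),max_speed=.1); st("low")
bot.set_gripper(.5); bot.hold(.2); bot.line_to((.4975,-.075,.14)); st("up")
bot.goto((.60,-.13,.30),down(0)); c=cam("wrist"); pickle.dump(c,open("w2.pkl","wb")); cv2.imwrite("pics/w2.png",c["pixels"])
h=cv2.cvtColor(c["pixels"],cv2.COLOR_BGR2HSV); m=cv2.inRange(h,(3,120,120),(20,255,255)); m[390:]=0
n,l,s,ce=cv2.connectedComponentsWithStats(m)
for i in range(1,n):
    if s[i,4]>80: print(s[i].tolist(),ce[i].round(1),"z62",onz(c,*ce[i],.062).round(4)[:2],"z31",onz(c,*ce[i],.031).round(4)[:2],"z20",onz(c,*ce[i],.02).round(4)[:2])
E
```

```text
low [ 0.4982 -0.0752  0.0202] open 25.5 grip 22.7 F [-0.3 -1.  -0.7] t 10.9
up [ 0.4968 -0.0747  0.1389] open 46.0 grip 0.0 F [-0.2 -0.4 -0.6] t 12.5
[264, 24, 175, 10, 1260] [351.2  28.1] z62 [ 0.7561 -0.1568] z31 [ 0.7618 -0.159 ] z20 [ 0.7639 -0.1597]
[339, 108, 28, 28, 501] [352.4 121.6] z62 [ 0.6755 -0.1595] z31 [ 0.6751 -0.1619] z20 [ 0.675  -0.1627]
[253, 256, 32, 51, 765] [269.5 278.7] z62 [ 0.5185 -0.0772] z31 [ 0.5061 -0.0732] z20 [ 0.5017 -0.0718]
```

View pics/w2.png

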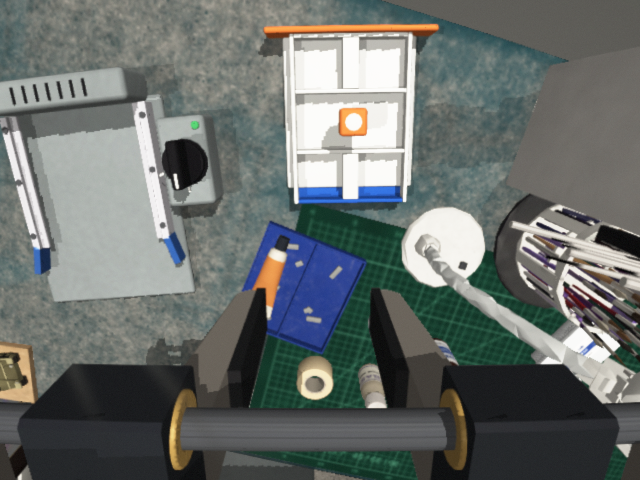

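Step 1 is done: the tube lies in the left half at (270,278). The bottle tray is undisturbed, with its handle at (352,122).

```bash
python3 - <<'E'
from h import *
bot.set_gripper(.55,60)
x,y=.6757,-.1597
bot.goto((x,y,.10),down(.01)); bot.line_to((x,y,.033)); bot.set_gripper(0,60); st("grip")
bot.line_to((x,y,.155),max_speed=.1); st("up")
bot.line_to((.56,-.03,.16),rot=down(1.6)); st("half")
p=shk(-.180,0); bot.line_to((p[0],p[1],.13),rot=down(SY+np.pi)); st("mouth")
c=cam("top"); cv2.imwrite("pics/t2.png",c["pixels"][:300,60:420])
c=cam("wrist"); cv2.imwrite("pics/w3.png",c["pixels"]); import pickle; pickle.dump(c,open("w3.pkl","wb"))
E
```

```text
grip [ 0.6764 -0.1607  0.0342] open 25.8 grip 60.0 F [-0.1 -2.5  4.9] t 15.6
up [ 0.6751 -0.1595  0.1538] open 25.5 grip 60.0 F [-0.5 -0.  -3.7] t 17.0
half [ 0.5602 -0.0302  0.16  ] open 25.5 grip 60.0 F [-0.5 -0.4 -2.8] t 18.7
mouth [0.4239 0.1032 0.1302] open 25.8 grip 60.0 F [ 0.   0.4 -2.5] t 20.5
```

View pics/w3.png

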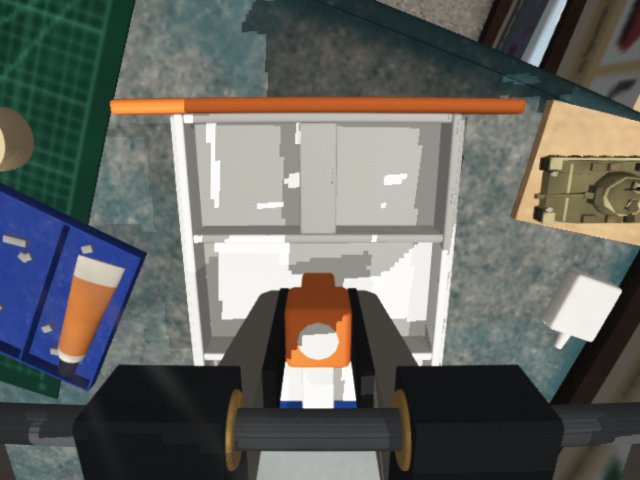

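View pics/t2.png

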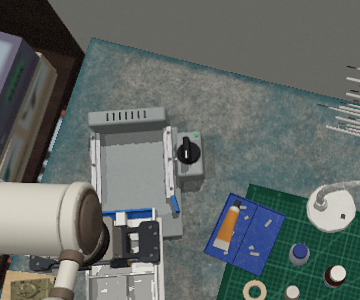

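The tray is held square, with the plate level across rows 98–112 and the nose just in front of the blue mouth. I'll lower it and slide it in, watching the force.

```bash
python3 - <<'E'
from h import *
z=.0467
p=shk(-.178,0); bot.line_to((p[0],p[1],z),max_speed=.08); st("low")
for x in (-.15,-.12,-.10,-.08,-.06,-.04,-.02,-.01,-.004,0):
    p=shk(x,0); bot.line_to((p[0],p[1],z),max_speed=.05); st(x)
    if np.hypot(*bot.current_contact_force()[:2])>25: break
E
```

```text
low [0.4262 0.1036 0.0472] open 25.6 grip 60.0 F [ 0.5  0.4 -3.9] t 21.8
-0.15 [0.4532 0.1057 0.0465] open 25.7 grip 60.0 F [-0.6  0.3 -3.2] t 22.5
-0.12 [0.4831 0.108  0.0465] open 25.3 grip 60.0 F [-0.7 -0.3 -3.3] t 23.2
-0.1 [0.5033 0.1095 0.0466] open 25.7 grip 60.0 F [ 0.1 -0.2 -4. ] t 23.8
-0.08 [0.5233 0.111  0.0466] open 25.8 grip 60.0 F [-0.3 -0.4 -2.9] t 24.3
-0.06 [0.5432 0.1125 0.0466] open 25.6 grip 60.0 F [ 0.3  0.1 -3.8] t 24.9
-0.04 [0.5632 0.114  0.0466] open 25.9 grip 60.0 F [ 0.4  1.  -3.3] t 25.4
-0.02 [0.5831 0.1155 0.0466] open 25.5 grip 60.0 F [-0.3 -0.8 -3.9] t 26.0
-0.01 [0.5934 0.1162 0.0467] open 25.8 grip 60.0 F [-0.5 -0.2 -3.1] t 26.3
-0.004 [0.5994 0.1167 0.0468] open 25.8 grip 60.0 F [-0.1 -0.3 -3.4] t 26.6
0 [0.6014 0.1172 0.0463] open 25.6 grip 60.0 F [-5.3  0.2  1.1] t 26.9
```

```bash
python3 - <<'E'
from h import *
p=shk(.002,0); bot.line_to((p[0],p[1],.0457),max_speed=.03); st("push"); bot.hold(.3)
bot.set_gripper(.5); st("rel"); q=bot.current_ee_pos()
bot.line_to((q[0],q[1],.14)); p=shk(-.06,0); bot.goto((p[0],p[1],.30),down(SY)); 
c=cam("wrist"); cv2.imwrite("pics/w4.png",c["pixels"]); st("up")
m=cv2.inRange(cv2.cvtColor(c["pixels"],cv2.COLOR_BGR2HSV),(3,120,120),(20,255,255)); m[330:]=0
n,l,s,ce=cv2.connectedComponentsWithStats(m)
for i in range(1,n):
    if s[i,4]>80: print(s[i].tolist(),ce[i].round(1),"z74",onz(c,*ce[i],.074).round(4)[:2],"z43",onz(c,*ce[i],.043).round(4)[:2])
print(shk(0,0),shk(-.087,0))
E
```

```text
push [0.6014 0.1171 0.0462] open 26.0 grip 60.0 F [-17.1  -1.9  12.3] t 27.1
rel [0.6053 0.1171 0.0458] open 46.0 grip 0.0 F [ 0.8 -0.1  0.4] t 27.9
up [0.5431 0.1125 0.2997] open 45.9 grip 0.0 F [ 0.2  0.8 -0. ] t 31.4
[304, 129, 28, 29, 507] [317.7 142.7] z74 [0.6014 0.1189] z43 [0.5996 0.1189]
[239, 218, 159, 12, 1156] [316.7 225. ] z74 [0.5234 0.1139] z43 [0.5154 0.1135]
[451, 219, 47, 55, 1168] [474.7 246.2] z74 [ 0.5139 -0.0442] z43 [ 0.5052 -0.0571]
[0.603 0.117 0.   ] [0.51624784 0.11043774 0.        ]
```

View pics/w4.png

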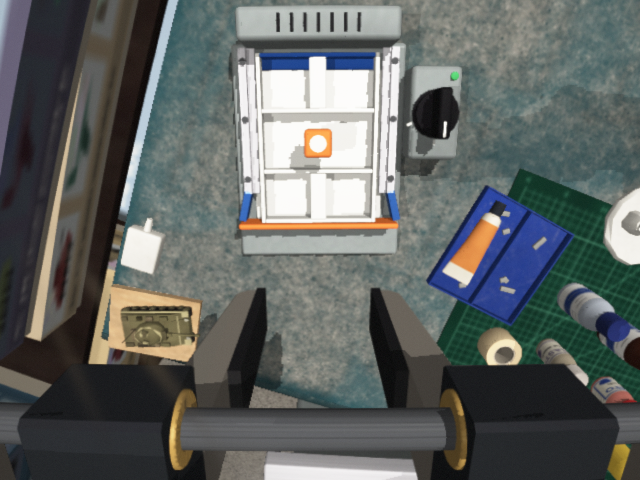

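The tray is home: the plate at (317,225) sits on the rail ends and the blue nose is at the housing. Bottles next, starting with the jar (to cell0) and then the beige one (to cell1).

```bash
sed -i 's/^SO=.*; SY/SO=np.array([.6015,.1180]); SY/' h.py; cat >> h.py <<'E'
def pick(x,y,yaw,d,newt=25,z=.034):
    bot.set_gripper(min(1,(d+20)/92.),newt)
    bot.goto((x,y,.19),down(yaw)); bot.line_to((x,y,z),max_speed=.15); st("at")
    bot.set_gripper(0,newt); st("closed"); bot.line_to((x,y,.20)); st("up")
def over(cx,cy,yaw):
    p=shk(cx,cy); bot.line_to((p[0],p[1],.20),rot=down(yaw),max_speed=.25); st("over"); return p
def place(p,d,z=.0505):
    bot.line_to((p[0],p[1],z+.025),max_speed=.2); bot.line_to((p[0],p[1],z),max_speed=.05); bot.hold(.1); st("down")
def release(p,d):
    bot.set_gripper((d+12)/92.); bot.hold(.1); bot.line_to((p[0],p[1],.20),max_speed=.15); st("out")
E
python3 - <<'E'
from h import *
pick(.314,-.287,0,35); p=over(.056,.032,SY)
c=cam("wrist"); cv2.imwrite("pics/w5.png",c["pixels"])
E
```

```text
at [ 0.3145 -0.2876  0.0348] open 55.0 grip 0.0 F [0.3 0.1 0.9] t 34.6
closed [ 0.3143 -0.2875  0.0345] open 34.5 grip 25.0 F [ 0.  -0.8  2.8] t 35.0
up [ 0.3136 -0.2864  0.1989] open 34.7 grip 25.0 F [-1.7  0.3 -0.7] t 36.3
over [0.6547 0.1537 0.2001] open 34.5 grip 25.0 F [ 0.9 -0.1 -1.2] t 38.7
```

View pics/w5.png

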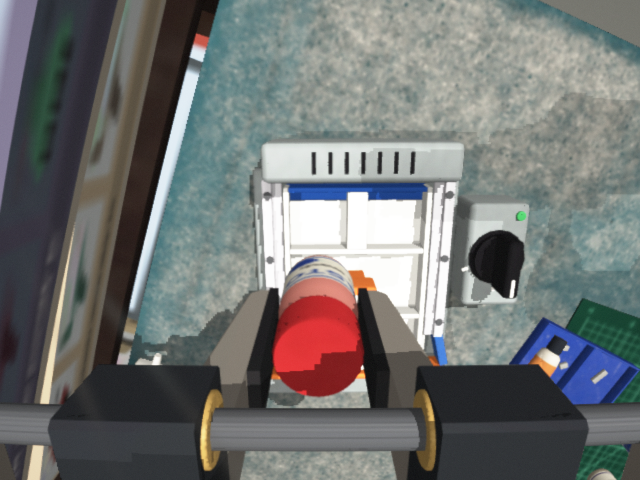

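The jar is held upright with its cap at (318,350), and the tray is still home. I'll place it and then fetch the beige bottle.

```bash
python3 - <<'E'
from h import *
p=shk(.056,.032); place(p,35); 
if bot.current_contact_force()[2]<12: release(p,35)
E
python3 - <<'E'
from h import *
pick(.3685,-.1945,-.785,29); p=over(.056,-.032,SY)
c=cam("wrist"); cv2.imwrite("pics/w6.png",c["pixels"])
E
```

```text
down [0.6546 0.154  0.0504] open 34.7 grip 25.0 F [-2.7 -0.1  3.2] t 40.3
out [0.6542 0.1541 0.1985] open 47.0 grip 0.0 F [ 0.2  0.  -0.7] t 41.9
at [ 0.3691 -0.195   0.0347] open 48.9 grip 0.0 F [-0.5 -0.1  0.1] t 45.0
closed [ 0.3689 -0.1949  0.0345] open 28.7 grip 25.0 F [-0.   0.9  2.7] t 45.4
up [ 0.368  -0.194   0.1989] open 28.5 grip 25.0 F [ 0.4  0.6 -0.4] t 46.7
over [0.6594 0.0898 0.2   ] open 28.6 grip 25.0 F [ 0.3 -0.6 -0.9] t 48.5
```

View pics/w6.png

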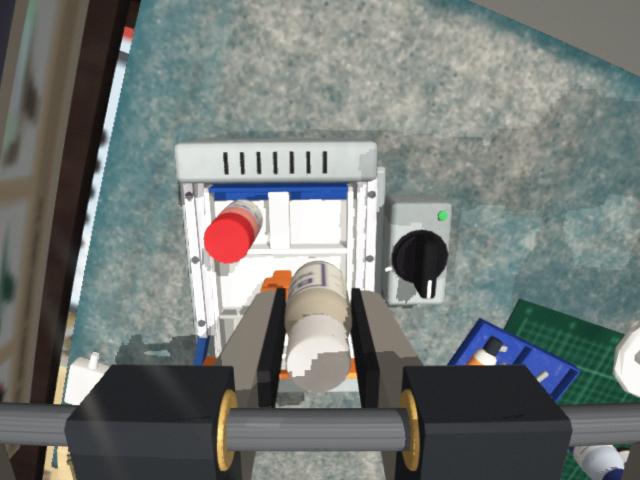

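The jar stands in cell0 at (235,230), and the beige bottle is held upright with its cap at (318,355). I'll place it and then fetch the blue bottle.

```bash
python3 - <<'E'
from h import *
p=shk(.056,-.032); place(p,29); 
if bot.current_contact_force()[2]<12: release(p,29)
else: raise SystemExit
pick(.4417,-.2067,2.72,38); p=over(-.056,.032,SY+np.pi/2)
c=cam("wrist"); cv2.imwrite("pics/w7.png",c["pixels"])
E
```

```text
down [0.6593 0.0903 0.0504] open 28.8 grip 25.0 F [-4.  -0.2  4.4] t 50.0
out [0.659  0.0903 0.1985] open 41.3 grip 0.0 F [ 0.9  0.2 -0.4] t 51.7
at [ 0.4424 -0.2072  0.0349] open 58.0 grip 0.0 F [ 0.4 -0.  -0.3] t 56.1
closed [ 0.4421 -0.2072  0.0346] open 37.6 grip 25.0 F [-0.6 -0.3  2.7] t 56.5
up [ 0.4411 -0.2062  0.1988] open 37.7 grip 25.0 F [ 0.3 -0.7 -0.2] t 57.8
over [0.543  0.1452 0.1997] open 37.3 grip 25.0 F [-0.4 -0.5 -0.9] t 59.4
```

View pics/w7.png

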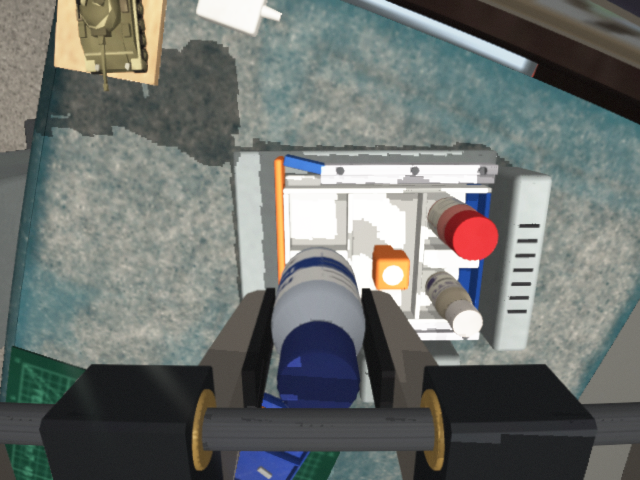

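The jar and the beige bottle stand in the two front cells, and the blue bottle is held upright with its cap at (318,370). I'll lower it under force guard and then do the brown one the same way.

```bash
cat >> h.py <<'E'
def gplace(p,d):
    bot.line_to((p[0],p[1],.078),max_speed=.2)
    for z in np.arange(.075,.050,-.003):
        bot.line_to((p[0],p[1],z),max_speed=.06); f=bot.current_contact_force()
        if f[2]>6 and z>.055: st("BLOCKED"); return False
    bot.line_to((p[0],p[1],.0502),max_speed=.05); st("down"); return True
E
python3 - <<'E'
from h import *
p=shk(-.056,.032)
if not gplace(p,38): raise SystemExit
release(p,38)
pick(.3992,-.2735,2.39,39); p=over(-.056,-.032,SY+np.pi/2)
if bot.current_opening()*92>37 and gplace(p,39): release(p,39)
p=shk(-.06,0); bot.goto((p[0]-.03,p[1]-.02,.32),down(SY)); c=cam("wrist"); cv2.imwrite("pics/w8.png",c["pixels"])
E
```

```text
down [0.5433 0.1457 0.0506] open 37.7 grip 25.0 F [-1.7 -0.5  3.5] t 62.7
out [0.5425 0.1456 0.1988] open 50.0 grip 0.0 F [-1.3  0.3 -0.1] t 64.3
at [ 0.3998 -0.2741  0.0349] open 58.8 grip 0.0 F [-0.6 -0.1 -0.2] t 67.5
closed [ 0.3995 -0.2739  0.0345] open 38.9 grip 25.0 F [-1.1  0.5  2.9] t 67.9
up [ 0.3987 -0.2729  0.1988] open 39.0 grip 25.0 F [-0.5  0.8 -1.9] t 69.2
over [0.5478 0.0813 0.1998] open 39.0 grip 25.0 F [-0.5 -0.3 -1.3] t 70.9
down [0.5482 0.0819 0.0506] open 38.9 grip 25.0 F [-2.2 -0.2  1.5] t 74.1
out [0.5473 0.0819 0.1988] open 51.0 grip 0.0 F [ 0.3 -0.8  0.2] t 75.8
```

View pics/w8.png

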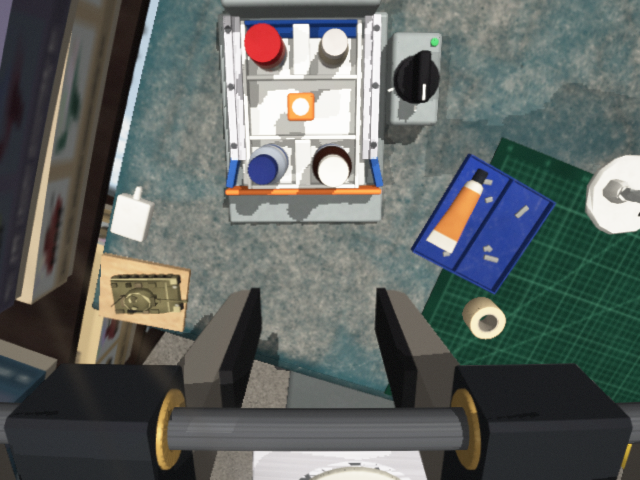

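All four bottles stand in the cells, with caps at (265,45), (333,48), (265,168) and (333,168). The plate is at the rail ends, the tube is in the blue tray, and the knob is at (418,77). Now the knob.

```bash
python3 - <<'E'
from h import *
bot.set_gripper(.45,40); p=shk(.025,-.114)
bot.goto((p[0],p[1],.20),down(SY+np.pi)); bot.line_to((p[0],p[1],.056)); st("at")
bot.set_gripper(0,40); st("grip")
q=list(bot.current_joints()); print(np.round(q,3))
for a in (.4,.8,1.1,1.25):
    r=q.copy(); r[5]+=a; bot.set_joints(r); print(a,np.round(bot.current_joints()[5]-q[5],3),np.round(bot.current_ft_torque(),2))
bot.hold(.4); st("stop"); c=cam("top"); cv2.imwrite("pics/t9.png",c["pixels"])
for a in (.8,.4,0): r=q.copy(); r[5]+=a; bot.set_joints(r)
bot.set_gripper(.45); bot.hold(.2); bot.line_to((p[0],p[1],.2)); st("out")
p=shk(-.06,0); bot.goto((p[0]-.03,p[1]-.02,.32),down(SY)); bot.hold(.3); c=cam("wrist"); cv2.imwrite("pics/w10.png",c["pixels"]); st("end")
E
```

```text
at [0.636  0.006  0.0573] open 41.6 grip 0.0 F [ 0.6  0.6 -0.2] t 81.4
grip [0.6354 0.0045 0.0564] open 11.9 grip 40.0 F [ 0.3 -5.5  1.8] t 82.0
[-0.181  0.468  1.541 -0.003  1.131 -1.826]
0.4 0.397 [ 0.68 -0.32  0.05]
0.8 0.798 [ 1.16 -0.65  0.1 ]
1.1 1.098 [ 1.31 -1.01  0.11]
1.25 1.247 [ 1.4  -1.1   0.77]
stop [0.6366 0.0065 0.0565] open 11.9 grip 40.5 F [ 6.1  8.  -2.5] t 84.0
out [0.6343 0.0063 0.1986] open 41.4 grip 0.0 F [-0.7  0.1 -0.4] t 87.4
end [0.5117 0.0935 0.32  ] open 41.5 grip 0.0 F [-0.5 -1.4 -0.2] t 90.5
```

View pics/w10.png

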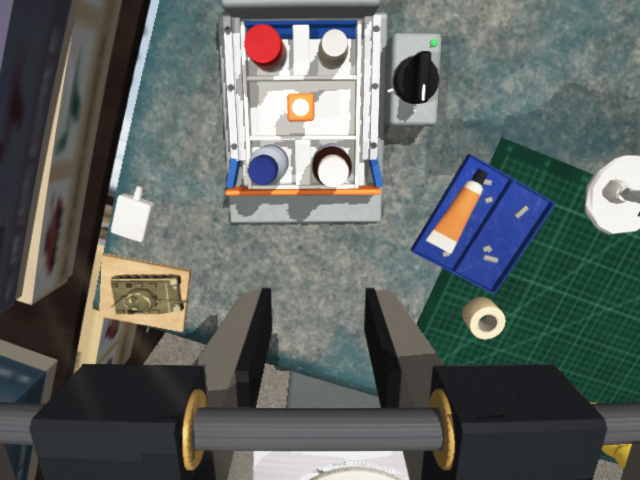

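The knob hit its stop, with the torque jumping to 0.77 N m, and sprang back to rest along the rails at (422,77). The tray is home with four upright bottles, and the tube lies in the blue tray at (460,212).

```bash
python3 -c "
from h import *
print(bot.job_done())"
```

```text
the job is handed in; nothing more can be done
None
```

I handed the job in at about 90 s of the 210 s allowed, but the interface returned no verdict. In the last picture the tube lies in the blue tray, the bottle tray is home nose first with all four bottles upright, and the knob is back at rest after reaching its stop.

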